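# Take off the keyhole guard and tighten a castle nut to its cotter hole

## Task

Slide the yellow guard up to the wide ends of its keyhole slots, lift it off its studs and set it down flat on the middle of the cork mat, without dropping it. Then tighten the castle nut clockwise until you feel it come up snug on the washer, and go on to the next slot that lines up with the cotter hole: a little further, about a sixth of a turn past snug at most, and never backed off to line it up. Let go and leave everything else where it stands.

Things in the scene. Friction and masses are not known exactly. Their poses are not given: they have to be found in the camera images.
- jig: plywood assembly stand, base 190 (x) x 230 (y), fixed to the table; origin at the centre of its underside, x to its back (roughly away from the robot). It carries a plywood face 170 x 230 that leans 30 degrees: its normal points up and towards the robot (-x of the stand).
- face: the leaning face, fixed on the stand; origin at the centre of its surface (85 above the table), z = outward normal = axis of stub and nut (30 degrees from vertical), x up the slope, y across. Along z: aluminium hub (84 dia) 0 to 10, brass washer 10 to 13, nut hexagon 13 to 39, its slotted crown 39 to 51, stub end 54.
- stud_l (a point): middle of the shoulder of the +y post (face y +72, z 64): a steel post ends here in a flat shoulder 44 (x) by 18 (y) on which the guard rests; a stud of 6 dia rises from it, with a round head of 13 dia from 9 to 13 above the shoulder, so the guard (5 thick) has 4 of play; it slides best when eased about 2 off the shoulder
- stud_r (a point): the same on the -y post (face y -72)
- guard: yellow plate with a black grip rib, 84 (x) x 188 (y) x 5 thick, about 0.2 kg, loose, hung over the nut on the two studs. Origin at the centre of its underside, z out of the plate, x up the slope, y across. The rib is 16 thick (x), 50 long (y), from 5 to 35 above the underside, centred at x 0, y 0.
- keyhole_l (a point): centre of the wide end (20 x 20, passes the stud's head) of the guard's +y keyhole slot, at x -20, y +72, z 0 of the guard. The narrow part, 9 wide, runs from x -10 to +3.5; at the start the stud stands in it at about x 0, so the guard must go 20 up the slope before it comes off along its z
- keyhole_r (a point): the same for the -y keyhole slot (y -72 of the guard)
- mat: cork mat, 200 (x) x 260 (y), 4 thick, fixed; origin at the centre of its underside
- stub: threaded steel stub, 25 dia, with a cotter hole across it at the height of the nut's slots; it does not turn. Origin on the axis at the face; x = direction of the cotter hole, also shown by the red line across the stub's end; z = axis, outward
- nut: steel castle nut on the stub: hexagon 40 across flats, 26 high, then a crown 12 high with six slots 8 wide. Origin on the axis at its underside, z outward; slots at 0, 60, 120 ... degrees from its x, and the flats face the same directions
- nut_top (a point): top of the nut's crown, on the axis. Clockwise seen from outside (negative about z) tightens; no axial travel. It runs freely (about 0.03 N m) until snug on the washer, under a third of a turn on, at an angle not known beforehand; from there it takes about 0.4 N m and carries the washer round; let go, it springs back about 3 degrees and stays. Unscrewing runs freely, without the washer
- washer: brass washer under the nut, 54 dia, 3 thick; origin on the axis at its underside, z outward. Six black dots near the rim at 0, 60, 120 ... degrees from its x. It stands still while the nut runs loose and turns with it once snug; when tight the dots lie in line with the nut's slots (when loose only by chance)
- washer_dot (a point): the dot on the washer's x axis, 24.3 from the axis, on its upper face
- bottle: clear drinking bottle with a yellow cap and blue band, 64 dia, 190 high; loose bystander, origin under its centre
- flask: copper-coloured drinking flask, 68 dia, 215 high; loose bystander, origin under its centre
- tape: roll of white tape lying flat, 90 outer dia, 24 high; loose bystander, origin under its centre
- house: small plywood model house with grey felt roof, 95 x 95, 90 high; loose bystander, origin under its centre
- cutter: yellow snap-off cutter lying flat, 165 long (along its x), 20 wide, 13 high; loose bystander, origin under its centre
- tin: small round blue tin for cotter pins, 44 dia, 22 high, standing on the cork mat towards its far (+x) edge, its centre at about x 75 of the mat; loose bystander, origin under its centre
There are look-alikes about, which are no part of the job. Several things have the shape of the guard; the one meant has the colours described above.

How it is judged:
On the way, in this order (a step that is already met when the one before it is completed fails the run):
1. the guard is off its studs, lies flat on the cork mat and is let go (horizontal distance between guard and mat below 0.06 m and height (world z) of guard below 0.01 m and angle between guard's own z axis and vertical below 0.1 rad and contact force between the fingers and guard below 0.1 N), for 0.2 s.
2. the nut is snug: it has begun to carry the washer round (distance of washer_dot from where it was at the start of the episode above 0.0019 m), for 0.1 s.
At the end, for the whole second after the job is handed in: Guard flat on the mat, let go, centre within 60 mm of the mat's. Nut tight: the washer has been carried 0.08 to 1.4 rad round from its start; a slot of the nut and dots of the washer lie within 0.11 rad of the cotter hole (so it was not backed off). All at rest (all of step 1 and distance of washer_dot from where it was at the start of the episode between 0.0019 and 0.0313 m and (angle between the x axis of nut and the x axis of stub, either way round below 0.11 rad or angle between the x axis of nut and the x axis of stub, either way round between 0.937 and 1.157 rad) and (angle between the x axis of washer and the x axis of stub, either way round below 0.11 rad or angle between the x axis of washer and the x axis of stub, either way round between 0.937 and 1.157 rad) and angular speed of nut below 0.05 rad/s and linear speed of guard below 0.02 m/s); the robot touches nothing.
It fails at once if the guard is dropped (contact force between the fingers and guard below 0.1 N and linear speed of guard above 0.6 m/s).
It fails at once if a bystander is moved by more than 30 mm (distance of any of bottle, flask, tape, house, cutter, tin from where it was at the start of the episode above 0.03 m).
It also fails if it takes over 54 s, if anything falls off the work surface, if the arm or the gripper's body presses on something with over 40 N, if the wrist force passes 120 N, or if a joint passes its speed limit or range.

## Robot

A 6-joint arm with a two-finger parallel gripper is mounted at the origin on the work surface. World frame = base frame: x ahead of the robot, y to its left, z up, the work surface at z = 0. Lengths are in m, angles in rad, forces in N, time in s.
With the tool pointing down it reaches from about 0.35 to 0.975 m from the base axis. Payload 17.4 kg.
Tool frame: the origin (TCP) lies on the centre line of the jaws, within the pads' length; the fingertips stand 17 mm ahead of it and the grasp point (between the pads) lies 2 mm behind it; z points along the fingers, y is the line along which they close (so a half turn about z gives the same grasp; the last joint's range is limited). The gripper opens to 85 mm and grips with 20 to 120 N. Pads are 22 mm wide; open, the fingers measure 114 mm over their backs; the gripper's body (76 mm by 85 mm) begins 54 mm behind the grasp point. The pads swing forward as they close: fully open they stand 13 mm farther back than shut.
Start: joints at [-1.337, 0.116, 1.442, -0, 1.584, -0.038], TCP at [0.181, -0.65, 0.248] pointing down, gripper open.
Joint ranges: [-2.83, 2.83], [-0.83, 2.19], [0.07, 2.5], [-1.14, 4.28], [0.01, 3], [-2.97, 2.97]. Speed limits (rad/s): [1.89, 1.89, 2.22, 3.14, 3.14, 3.14].

## Interface

Orientations are given as a unit quaternion [w, x, y, z].
In Python, from station import manip gives the robot as it stands. Calls block until the motion is done:
- manip.goto(position, orientation): joint-space move of the TCP to a pose.
- manip.move_l(position, attitude=None, vel=0.15): straight line of the TCP; attitude=None keeps the orientation; vel is the mean speed in m/s.
- manip.goto_joints(angles): joint-space move.
- manip.command_gripper(opening, newtons=None): opening from 0.0 (shut) to 1.0 (fully open); newtons is the grip in N (None keeps the last); returns when the fingers have stopped.
- manip.dwell(seconds).
- manip.inverse_kinematics(position, orientation): joint angles nearest the present ones, or None.
- manip.get_state(): the state.
- manip.get_image(name): name is "side" or "top"; returns a dict with "img" (400x640x3 uint8, blue, green, red), "fx", "fy", "cx", "cy" (pixels), "R" (3x3) and "t" (3): a world point X has camera coordinates R X + t. Camera axes: x right, y down, z forward; pixel columns grow to the right and rows downward; lengths in m; the calibration is good to about 2 mm. A picture is of the moment at which its call begins. There is no depth.
A pose or a line that the arm cannot do raises manip.IKError and nothing moves.
- manip.sign_off(): hands the job in; it is judged then, once.
The state is a dict: "time_s": time; "joints": joint angles; "joint_velocities": joint speeds; "joint_efforts": joint torques, N m; "tcp_pos": TCP position; "eef_rot": TCP orientation; "ft_force": force on the tool from outside, world axes, zero at the start; "wrist_torque": the same for the moment, N m; "gripper_width": opening from 0.0 (shut) to 1.0 (fully open); "gripper_force": force on a finger pad.
Only numpy, scipy, OpenCV 4.12 (cv2) and the standard library are available. Lean on these libraries where they do the work, as an engineer would, in place of code of your own. Each camera call takes 0.05 s, during which the arm holds its last target. There are 200 camera calls.

## Working session

There is one attempt and no reset: what is moved stays moved. The work goes in short steps, each a Python script; the robot and the scene stay as the last script left them, time stands still between calls to the robot, and variables do not carry over. Pictures are saved under pics/ and viewed, at most 10 in all, crops included, and the job is handed in when it is done.

```bash
mkdir -p pics; ls; python3 - <<'E'
from station import manip
import cv2
for n in("top","side"):
    d=manip.get_image(n); cv2.imwrite(f"pics/{n}0.png",d["img"]); print(n,d["fx"],d["fy"],d["cx"],d["cy"],d["R"],d["t"])
print(manip.get_state())
E
```

```text
pics
top 474.9273439456233 474.9273439456233 319.6305562782997 202.53614543203483 [[ 0.0067996  -0.99996128  0.00558576]
 [-0.9964006  -0.00724717 -0.08445901]
 [ 0.08449622 -0.00499137 -0.9964113 ]] [-0.03281484  0.54364094  1.09201641]
side 491.74304873762475 491.74304873762475 321.58719091382017 201.07771590061807 [[-0.80035603 -0.59927917 -0.01716707]
 [-0.46144187  0.63404583 -0.62052984]
 [ 0.38275532 -0.48872319 -0.7839949 ]] [0.42593008 0.35628403 1.23321403]
{'time_s': 0.1, 'joints': array([-1.33679773e+00,  1.16481933e-01,  1.44220860e+00,  7.94934906e-06,
        1.58402688e+00, -3.78010243e-02]), 'joint_velocities': array([ 1.62811499e-04, -6.18192595e-04, -1.63008832e-03, -1.03148414e-05,
        5.77759300e-04, -6.98178465e-04]), 'joint_efforts': array([ 1.63744418e-03, -7.33665705e+01, -6.33789039e+01, -1.91485987e-05,
        5.23079958e-03, -1.31146754e-05]), 'tcp_pos': array([ 0.18117009, -0.6500675 ,  0.24760009]), 'eef_rot': array([-5.60063182e-04,  9.90779661e-01,  1.35481908e-01, -5.11248843e-05]), 'ft_force': array([-0.01371734,  0.60886528, -0.8822786 ]), 'wrist_torque': array([0.01384216, 0.02334408, 0.0157934 ]), 'gripper_force': 0.0, 'gripper_width': 1.0015597290788258}
```

View pics/top0.png

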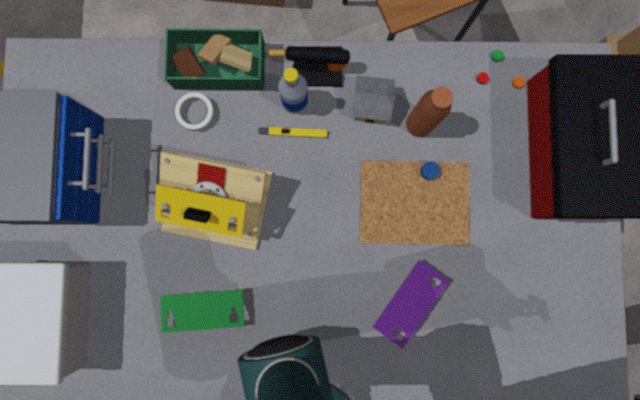

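View pics/side0.png

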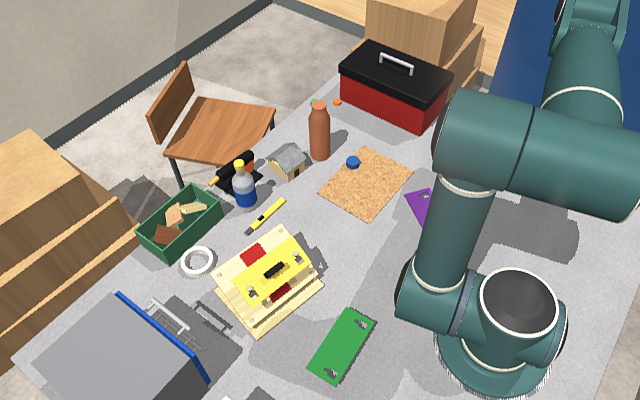

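Top: yellow plate with black rib at (200,212) on the stand. The green plate (203,311) and purple plate (412,303) are look-alikes lying on the table, so the yellow one with the black rib on the studs is the guard. The mat is at (415,203), with the tin at (430,171). I'll confirm in enlarged crops.

```bash
python3 - <<'E'
import cv2,numpy as np
a=cv2.imread("pics/top0.png")[140:255,140:285]; b=cv2.imread("pics/side0.png")[215:345,200:340]
a=cv2.resize(a,None,fx=5.5,fy=5.2,interpolation=cv2.INTER_CUBIC);b=cv2.resize(b,(700,598),interpolation=cv2.INTER_CUBIC) 
a=cv2.resize(cv2.imread("pics/top0.png")[140:255,140:285],None,fx=5,fy=5,interpolation=cv2.INTER_CUBIC)
b=cv2.resize(cv2.imread("pics/side0.png")[220:340,200:340],None,fx=5,fy=5,interpolation=cv2.INTER_CUBIC)
cv2.imwrite("pics/ta.png",a);cv2.imwrite("pics/sa.png",b)
E
```

```text
(no output)
```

View pics/ta.png

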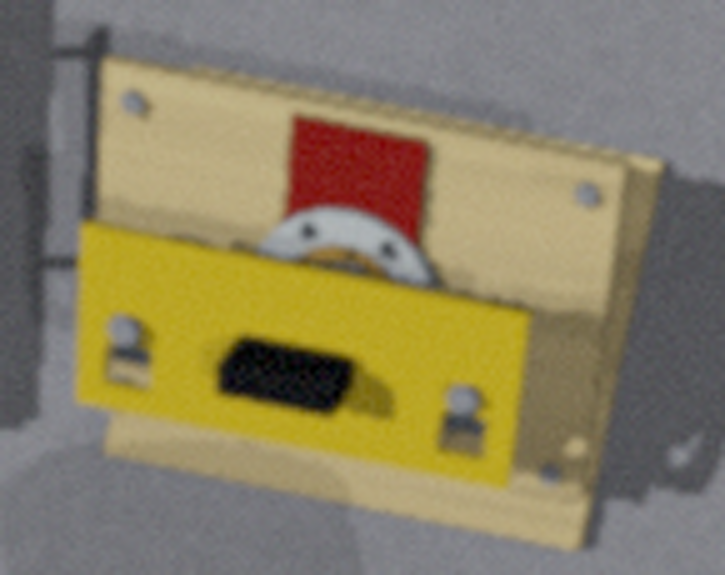

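View pics/sa.png

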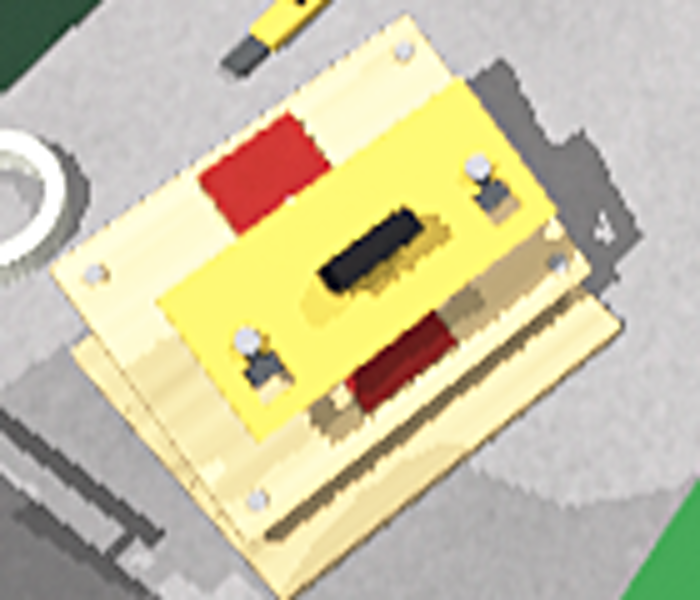

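Both crops agree: a yellow plate with a black rib hangs on two studs over the nut. In the top image the stud heads are at about (165,206) and (232,220). In the side image they are at about (249,288) and (295,253). Next I fit the stand and mat poses.

```bash
cat > h.py <<'E'
from station import manip
import numpy as np, cv2, json
from scipy.optimize import least_squares
from scipy.spatial.transform import Rotation as Ro
CAM={}
def cam(n):
    if n not in CAM: CAM[n]=manip.get_image(n)
    return CAM[n]
def proj(n,X):
    d=cam(n); c=np.atleast_2d(X)@np.array(d["R"]).T+d["t"]
    return np.c_[d["fx"]*c[:,0]/c[:,2]+d["cx"], d["fy"]*c[:,1]/c[:,2]+d["cy"]]
def faceR(yaw): return Ro.from_euler("z",yaw)*Ro.from_euler("y",-np.pi/6)   # x up slope, z towards -x and up
def quat(M):
    q=(M if isinstance(M,Ro) else Ro.from_matrix(M)).as_quat(); return [q[3],q[0],q[1],q[2]]
def tool(R,phi):  # tool z = -face z; tool y = face x turned by phi about face z
    A=R.as_matrix(); z=-A[:,2]; y=np.cos(phi)*A[:,0]+np.sin(phi)*A[:,1]
    return np.c_[np.cross(y,z),y,z]
try:
    P=json.load(open("pose.json")); FR=faceR(P["yaw"]); FO=np.array([P["x"],P["y"],.085]); MAT=np.array(P["mat"])
    F=lambda x,y,z:FO+FR.apply(np.array([x,y,z])/1000)
except FileNotFoundError: pass
E
python3 - <<'E'
from h import *
g=np.array
T=lambda u,v:(u/5-.4+140,v/5-.4+140); S=lambda u,v:(u/5-.4+200,v/5-.4+220)
obs=[("top",T(125,329),(0,72,77),0),("top",T(463,400),(0,-72,77),0),("side",S(248,340),(0,72,77),0),("side",S(478,166),(0,-72,77),0),
("top",T(82,220),(42,94,69),1),("top",T(528,312),(42,-94,69),1),
("side",S(465,78),(42,-94,69),1),("side",S(158,302),(42,94,69),1),("side",S(556,212),(-42,-94,69),1),("side",S(260,440),(-42,94,69),1),
("side",S(405,15),(85,-115,0),0),("side",S(52,270),(85,115,0),0),("top",T(102,58),(85,115,0),0),("top",T(630,157),(85,-115,0),0)]
def res(p):
    R=faceR(p[2]); r=[]
    for n,uv,X,k in obs:
        w=g([p[0],p[1],.085])+R.apply((g(X)+[p[3]*k,0,0])/1000); r.append(proj(n,w)[0]-uv)
    return g(r).ravel()
s=least_squares(res,[.5,.25,0,0],loss="soft_l1"); print(s.x); print(res(s.x).reshape(-1,2).round(1).tolist())
mo=[("top",(360.5,160),(1,1)),("top",(469.5,162),(1,-1)),("top",(470,244.5),(-1,-1)),("top",(359.5,243.5),(-1,1)),("side",(370,146),(1,-1)),("side",(413,179),(-1,-1)),("side",(371,222),(-1,1)),("side",(317,188),(1,1))]
def rm(p):
    R=Ro.from_euler("z",p[2]); return g([proj(n,g([p[0],p[1],.004])+R.apply([.1*a,.13*b,0]))[0]-uv for n,uv,(a,b) in mo]).ravel()
m=least_squares(rm,[.5,-.25,0],loss="soft_l1"); print(m.x,rm(m.x).reshape(-1,2).round(1).tolist())
json.dump(dict(x=s.x[0],y=s.x[1],yaw=s.x[2],dx=s.x[3],mat=m.x.tolist()),open("pose.json","w"))
R=faceR(s.x[2]); FO=g([s.x[0],s.x[1],.085])
for phi in(0,np.pi):
  for lab,X in(("guard",(s.x[3],0,95)),("nut",(0,0,37))):
    q=manip.inverse_kinematics(FO+R.apply(g(X)/1000),quat(tool(R,phi))); print(phi,lab,None if q is None else np.round(q,2))
for yo in(0,np.pi): 
    q=manip.inverse_kinematics([m.x[0],m.x[1],.03],quat(tool(Ro.from_euler("z",m.x[2]),yo))); print("mat",yo,None if q is None else np.round(q,2))
E
```

```text
[ 0.54881319  0.21544946 -0.19089485 -1.09571813]
[[-0.3, -0.0], [0.1, -0.5], [0.0, -0.0], [0.1, -0.1], [-0.0, 0.4], [0.5, -0.0], [-1.1, -0.1], [-0.1, -0.4], [0.3, -0.1], [0.2, 0.6], [0.4, -0.4], [-0.4, -0.4], [-0.0, 0.0], [-0.5, 1.2]]
[ 0.54729547 -0.25760445 -0.01264029] [[0.9, 0.0], [-0.3, 0.2], [-0.2, 1.0], [0.9, -0.1], [-6.5, -1.2], [1.6, -7.9], [-1.6, 1.4], [-0.6, 4.4]]
0 guard [ 0.54 -0.35  2.06 -0.39  1.06  0.86]
0 nut [ 0.5  -0.26  2.07 -0.4   0.95  0.86]
3.141592653589793 guard [ 0.54 -0.35  2.06 -0.39  1.06 -2.28]
3.141592653589793 nut [ 0.5  -0.26  2.07 -0.4   0.95 -2.28]
mat 0 [-0.48  0.11  1.81 -0.    1.22 -0.47]
mat 3.141592653589793 [-0.48  0.11  1.81 -0.    1.22  2.67]
```

```bash
python3 - <<'E'
from h import *
dx=P["dx"]; q=quat(tool(FR,0)); st=lambda l:(lambda s:print(l,round(s["time_s"],2),"F(face)",FR.inv().apply(s["ft_force"]).round(1),"M",FR.inv().apply(s["wrist_torque"]).round(2),"grip",round(s["gripper_width"],3),round(s["gripper_force"],1),"err mm",((s["tcp_pos"]-tgt)*1000).round(1)))(manip.get_state())
tgt=F(dx,0,64+26+110); manip.goto(tgt,q); manip.command_gripper(.6,30); st("pre")
tgt=F(dx,0,64+27); manip.move_l(tgt); st("down")
manip.command_gripper(0.0,40); st("grip")
tgt=F(dx,0,64+29); manip.move_l(tgt,vel=.03); st("ease")
tgt=F(dx+10,0,64+29); manip.move_l(tgt,vel=.06); st("mid")
tgt=F(dx+20,0,64+29); manip.move_l(tgt,vel=.06); st("slid")
ims=[cv2.resize(manip.get_image("top")["img"][150:250,140:260],(480,400),interpolation=3),cv2.resize(manip.get_image("side")["img"][210:330,200:340],(467,400),interpolation=3)]
cv2.imwrite("pics/slid.png",cv2.resize(np.hstack(ims),None,fx=.84,fy=.84,interpolation=3))
E
```

```text
pre 3.87 F(face) [-0.6 -0.1  0.1] M [ 0.03  0.18 -0.04] grip 0.6 0.0 err mm [ 0. -0.  0.]
down 4.74 F(face) [ 0.1 -0.4  0.4] M [0.01 0.25 0.  ] grip 0.598 0.0 err mm [0.1 0.2 0.9]
grip 5.15 F(face) [-3.  -0.5  9.1] M [-0.15  0.67 -0.01] grip 0.179 39.8 err mm [-0.1  0.3  0.9]
ease 5.4 F(face) [-0.7  0.5 -2.2] M [0.02 0.36 0.06] grip 0.18 39.1 err mm [-0.1  0.  -0.1]
mid 5.72 F(face) [-1.   0.1 -1.4] M [-0.    0.35  0.  ] grip 0.177 39.1 err mm [ 0.4 -0.2  0.1]
slid 6.03 F(face) [-0.5  0.3 -1.5] M [-0.03  0.38  0.04] grip 0.177 39.1 err mm [ 0.3 -0.1  0.2]
```

View pics/slid.png

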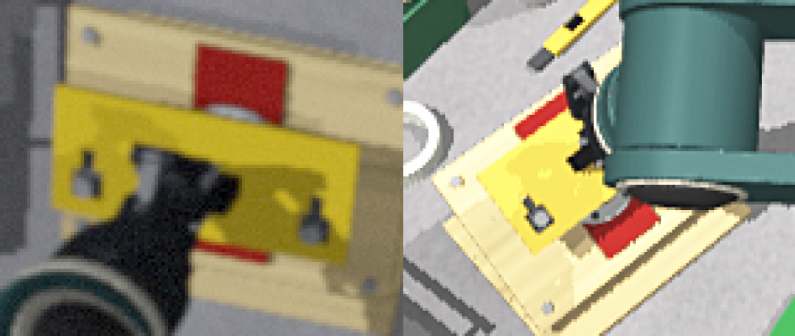

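The stud heads (88,185) and (315,232) sit in the wide ends. Now I lift off and carry the guard to the mat.

```bash
python3 - <<'E'
from h import *
import sys
dx=P["dx"]; ff=lambda:manip.get_state()["ft_force"]
for z in(35,41,48,60):
    manip.move_l(F(dx+20,0,64+z),vel=.08); f=FR.inv().apply(ff()); print(z,f.round(1))
    if np.abs(f).max()>12: sys.exit("stuck")
manip.move_l(F(dx+20,0,64+150),vel=.3)
MR=Ro.from_euler("z",MAT[2]); c=np.array([MAT[0],MAT[1],0])+MR.apply([-.015,0,0]); q=quat(tool(MR,0))
manip.goto(c+[0,0,.14],q); print(manip.get_state()["time_s"],manip.get_state()["gripper_force"])
manip.move_l(c+[0,0,.037],vel=.12); manip.dwell(.15); f0=ff()
for z in np.arange(.035,.025,-.0015):
    manip.move_l(c+[0,0,z],vel=.03); d=ff()-f0; print(round(z,4),d.round(1))
    if d[2]>4: break
manip.command_gripper(.5); manip.dwell(.1)
manip.move_l(c+[0,0,.16],vel=.3)
s=manip.get_state(); print(s["time_s"])
manip.goto(F(-100,-60,280),quat(tool(FR,0)))
print(manip.get_state()["time_s"])
t=manip.get_image("top")["img"];sd=manip.get_image("side")["img"]
cv2.imwrite("pics/t2.png",t);cv2.imwrite("pics/s2.png",sd)
o=proj("top",F(0,0,51))[0].round().astype(int);p=proj("side",F(0,0,51))[0].round().astype(int);print(o,p)
c=lambda im,o,r:cv2.resize(im[o[1]-r:o[1]+r,o[0]-r:o[0]+r],(400,400),interpolation=3)
cv2.imwrite("pics/n2.png",np.vstack([np.hstack([c(t,o,24),c(sd,p,24)]),np.hstack([cv2.resize(t[140:260,350:480],(400,200)),cv2.resize(sd[130:240,300:430],(400,200))])]))
E
```

```text
35 [-0.8  0.4 -1.7]
41 [-0.1 -0.2 -0.8]
48 [-2.2  0.2 -1.9]
60 [-1.1 -0.4 -1.6]
9.5 39.06771004199982
0.035 [-0.4  0.1  0.2]
0.0335 [-0.2  0.4 -0.4]
0.032 [-0.6  0.5 -0.5]
0.0305 [0.5 0.1 3.9]
0.029 [-10.9   5.1  22.7]
12.9667
14.85
[202 207] [270 271]
```

View pics/n2.png

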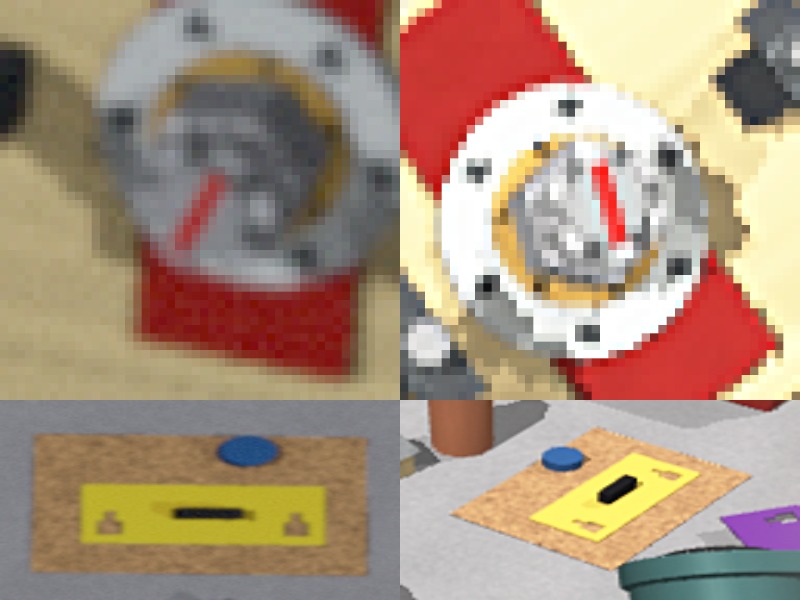

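The guard lies flat on the mat, clear of the tin (bottom row). Top row: the red stub line runs (182,247)-(221,180) in the top crop and (200,165)-(218,240) in the side crop. I rectify the nut onto its crown plane to read the angles.

```bash
cat >> h.py <<'E'
def rect(img,n,z,r=30,N=400):  # face y to the left, x up, about the axis
    w=np.array([[r,r],[r,-r],[-r,-r],[-r,r]],float)
    src=np.float32([proj(n,F(a,b,z))[0] for a,b in w]); dst=np.float32([[0,0],[N,0],[N,N],[0,N]])
    return cv2.warpPerspective(img,cv2.getPerspectiveTransform(src,dst),(N,N),flags=cv2.INTER_CUBIC)
E
python3 - <<'E'
from h import *
t=cv2.imread("pics/t2.png");s=cv2.imread("pics/s2.png")
A=np.hstack([rect(s,"side",54,20),rect(t,"top",54,20)])
for n,im in(("side",s),("top",t)):
    for z in(54,):
        R=rect(im,n,z,20).astype(int); m=((R[...,2]>R[...,1]+60)&(R[...,2]>R[...,0]+60)).astype(np.uint8)
        k,l,st,ce=cv2.connectedComponentsWithStats(m)
        for i in range(1,k):
            if st[i,4]>500:
                y,x=np.nonzero(l==i); fx=20-y/10; fy=20-x/10
                w,v=np.linalg.eigh(np.cov(fx,fy)); d=v[:,1]; print(n,st[i,4],"ctr",fx.mean().round(1),fy.mean().round(1),"len",np.sqrt(12*w).round(1),"angle",np.degrees(np.arctan2(d[1],d[0])).round(1))
cv2.imwrite("pics/r2.png",A)
E
```

```text
side 15159 ctr -0.1 0.1 len [ 6.1 25. ] angle 158.0
top 9589 ctr -1.6 0.7 len [ 4.2 22.3] angle 158.0
top 3190 ctr -18.2 9.6 len [ 3.8 13.7] angle 76.5
```

View pics/r2.png

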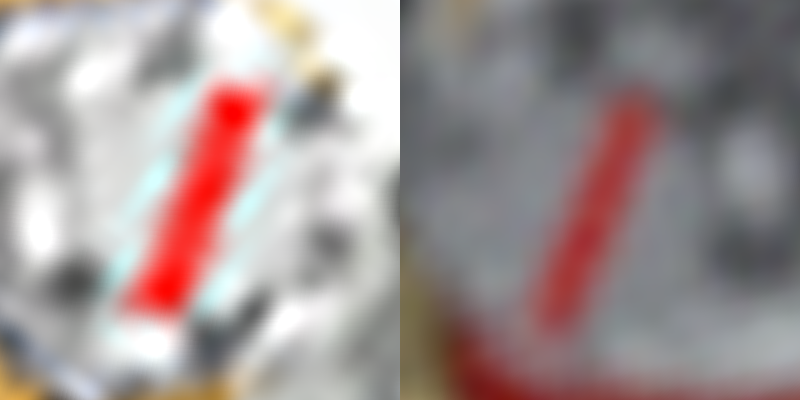

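The stub line is at 158.0° in both views, so -22° mod 60. The nut's slots are the dark gaps in the side view at (170,50), (75,280), (320,105), (325,245) and (225,325), which puts them at about 9° mod 60. I grip on the flats and turn by joint 6, watching the torque.

```bash
python3 - <<'E'
from h import *
phi0=np.radians(129); q=quat(tool(FR,phi0)); manip.command_gripper(.75,50)
def mz():
    s=manip.get_state(); return FR.inv().apply(s["wrist_torque"])[2],s
manip.goto(F(0,0,110),q); manip.move_l(F(0,0,37),vel=.12); manip.dwell(.1); b=mz(); print(b[1]["time_s"],"free",round(b[0],3),b[1]["ft_force"].round(1))
manip.command_gripper(0.0,50); manip.dwell(.1); m,s=mz(); print("grip",s["gripper_width"],s["gripper_force"],round(m,3),s["ft_force"].round(1))
if .4<s["gripper_width"]<.52:
    j=np.array(s["joints"]); j0=j[5]; 
    for k in range(1,32):
        j[5]=j0+.07*k; manip.goto_joints(j); manip.dwell(.05); m,s=mz(); print(k,round(129-np.degrees(.07*k),1),round(m,3),round(s["joint_efforts"][5],3),round(s["time_s"],2))
        if m-b[0]>.25 or s["time_s"]>38: break
json.dump(dict(j=j.tolist(),j0=j0,b=b[0]),open("nut.json","w"))
E
```

```text
18.375 free 0.003 [-0.8  0.9  0. ]
grip 0.45776611091900116 47.855074452236295 -0.066 [-21.9  15.5  10.2]
1 125.0 -0.059 0.168 19.11
2 121.0 -0.036 0.099 19.41
3 117.0 -0.017 0.1 19.71
4 113.0 -0.063 0.1 20.01
5 108.9 -0.011 0.101 20.31
6 104.9 -0.008 0.102 20.61
7 100.9 -0.033 0.102 20.91
8 96.9 0.029 0.103 21.21
9 92.9 -0.049 0.103 21.51
10 88.9 -0.074 0.104 21.81
11 84.9 -0.034 0.105 22.11
12 80.9 -0.091 0.105 22.41
13 76.9 -0.064 0.105 22.71
14 72.9 -0.074 0.106 23.01
15 68.8 -0.001 0.106 23.31
16 64.8 -0.049 0.107 23.61
17 60.8 -0.031 0.107 23.91
18 56.8 -0.002 0.108 24.21
19 52.8 -0.001 0.113 24.51
20 48.8 0.22 0.391 24.81
21 44.8 0.278 0.421 25.11
```

Snug shows clearly at about 50°: the j6 effort jumps from 0.11 to 0.39. The next slot alignment is at 38°, so I go to 35° to allow for springback, release and look.

```bash
python3 - <<'E'
from h import *
n=json.load(open("nut.json")); j=np.array(n["j"]); j[5]=n["j0"]+np.radians(129-41); manip.goto_joints(j)
j[5]=n["j0"]+np.radians(129-35); manip.goto_joints(j); manip.dwell(.2)
s=manip.get_state(); print(s["joints"][5]-j[5],s["joint_efforts"][5],FR.inv().apply(s["wrist_torque"])[2],s["gripper_width"])
manip.command_gripper(.75); s=manip.get_state(); manip.move_l(F(0,0,140),vel=.2)
manip.goto(F(-100,-60,280),quat(tool(FR,np.radians(35)))); manip.dwell(.2); print(manip.get_state()["time_s"])
t=manip.get_image("top")["img"];sd=manip.get_image("side")["img"]
cv2.imwrite("pics/t3.png",t);cv2.imwrite("pics/s3.png",sd)
s2=cv2.imread("pics/s2.png");t2=cv2.imread("pics/t2.png")
# angle of washer/hex by rectified ring: correlate before/after
def ang(a,n,z,r0,r1):
    p=cv2.warpPolar(rect(a,n,z,30,600),(300,1440),(300,300),300,cv2.WARP_POLAR_LINEAR); return cv2.cvtColor(p,cv2.COLOR_BGR2GRAY)[:,int(r0*10):int(r1*10)].mean(1)
for nm,z,im in(("washer",13,(s2,sd)),):
    # dots at 24.3 of rim: 6-fold phase of darkness
    for a in im:
        f=ang(a,"side",z,23.3,25.3); th=np.arange(1440)*2*np.pi/1440; f=f-cv2.GaussianBlur(np.r_[f,f,f].reshape(-1,1),(1,201),0).ravel()[1440:2880]
        c=(f*np.exp(-6j*th)).sum(); print(nm,abs(c),"phase deg(img cw from right)",np.degrees(np.angle(-c))/-6)
cv2.imwrite("pics/r3.png",np.vstack([np.hstack([rect(sd,"side",13,30,300),rect(s2,"side",13,30,300)]),np.hstack([rect(sd,"side",54,20,300),rect(t,"top",13,30,300)])]))
E
```

```text
-0.0019635298225704756 0.223778011277318 0.20870447864225738 0.4564675470833299
27.7917
washer 4707.55703801579 phase deg(img cw from right) -23.137782721713034
washer 4170.694265883311 phase deg(img cw from right) -8.8185904689679
```

View pics/r3.png

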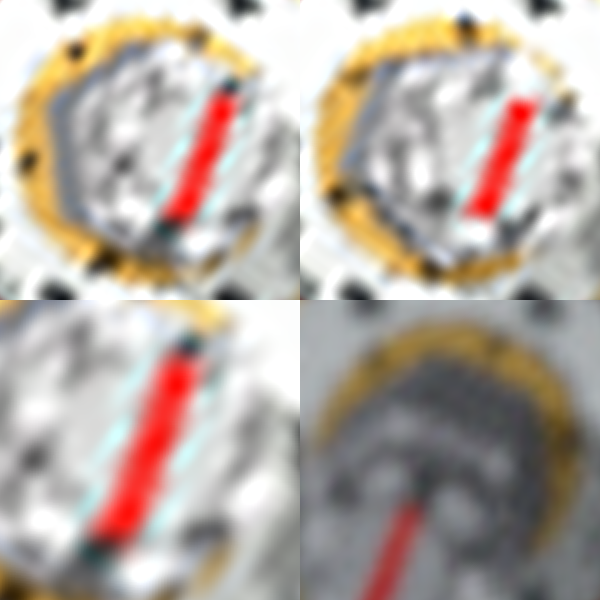

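The washer dots at (75,50), (28,160), (197,37) and (103,260) now sit at about 37° mod 60, against 38° for the cotter hole. They were carried about 14° (0.25 rad). The nut's slots stand at both ends of the red line, so I hand in.

```bash
python3 -c "
from station import manip
print(manip.sign_off())"
```

```text
the job is handed in; nothing more can be done
None
```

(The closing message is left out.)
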